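# Lock the full pin tin into the counter holder

## Robot

A 6-joint arm with a two-finger parallel gripper is mounted at the origin on the work surface. World frame = base frame: x ahead of the robot, y to its left, z up, the work surface at z = 0. Lengths are in mm, angles in rad, forces in N, time in s.
With the tool pointing down it reaches from about 350 to 975 mm from the base axis. Payload 7.1 kg.
Tool frame: the origin (TCP) lies midway between the tips of the shut fingers; the grasp point (between the pads) lies 19 mm behind it (ctrl.grasp_offset is the distance from the TCP to the grasp point, in mm); z points along the fingers, y is the line along which they close (so a half turn about z gives the same grasp; the last joint's range is limited). The gripper opens to 88 mm and grips with 3 to 60 N. Pads are 20 mm wide; open, the fingers measure 115 mm over their backs; the gripper's body (75 mm by 178 mm) begins 61 mm behind the grasp point.
Start: joints at [-1.321, 0.423, 1.63, -0, 1.089, -0.019], TCP at [166.003, -602.535, 222.675] pointing down, gripper open.
Joint ranges: [-3, 3], [-0.9, 2.11], [0.09, 2.58], [-1.31, 4.45], [0.11, 2.69], [-2.54, 2.54]. Speed limits (rad/s): [2.39, 2.39, 3.01, 3.14, 3.14, 3.14].

## Interface

Orientations are given as a rotation vector (axis times angle).
In Python, from workcell import sensors, viewer, ctrl gives the robot as it stands. The module is installed in compiled form; this text tells all that it offers.
- The arm moves only by the shell command python3 -m handwheel 'ROWS'. ROWS is JSON, a list of rows, each a list of 7 numbers: the shift along the tool's x, y, z in mm, then the turn, a rotation vector about the tool's x, y, z in rad, then the closure, from 0 (fully open) to 1 (shut). In form: [[x, y, z, rx, ry, rz, jaw], ...]. A call has 1 to 10 rows; each row shifts and turns the commanded pose from where the row before left it, along the tool's axes as they then stand; what a row does not reach is not made up. A row lasts 1/8 s, in which the tool goes at most 62.5 mm and 10.7 degrees, less where a joint would pass 70% of its speed; a pose out of reach is approached as far as the arm can. A call is refused whole if a number of a shift passes 62.5 or a number of a turn 0.188, either way. A call with a gripper value outside its range is refused whole. The fingers move at their own pace and stop on an object; the grip force is fixed at half the most. Time passes only in rows, so rows that do not move let the fingers close. It gives the time, the measured TCP pose, the force, the opening and the grip force at its end, in the units of the state.
- sensors.get_obs(): the state, without advancing time (a new reading comes with each control period).
- viewer.get_image(name): name is "side" or "top" or "wrist"; returns a dict with "frame" (400x640x3 uint8, blue, green, red), "fov_y" (degrees; the focal length in pixels is half the picture's height over the tangent of half this angle, whatever the lens; pixels are square), "cx", "cy" (the principal point, pixels), "distortion" ([k1, k2, p1, p2, k3] as OpenCV has them; the pictures are not rectified), "R" (3x3) and "t" (3): a world point X has camera coordinates R X + t. Camera axes: x right, y down, z forward; pixel columns grow to the right and rows downward; lengths in mm; the calibration is good to about 2 mm. A picture is of the moment at which its call begins. There is no depth.
- ctrl.close_job(): hands the job in; it is judged then, once.
The state is a dict: "t": time; "qpos": joint angles; "qvel": joint speeds; "joint_torque": joint torques, N m; "ee_pos": TCP position; "orientation": TCP orientation; "ft_force": force on the tool from outside, world axes, zero at the start; "moment": the same for the moment, N m; "width": finger opening in mm; "grasp_force": force on a finger pad.
Only numpy, scipy, OpenCV 4.12 (cv2) and the standard library are available. Lean on these libraries where they do the work, as an engineer would, in place of code of your own. Each camera call takes 0.05 s, during which the arm holds its last target. There are 200 camera calls.

## Task

One of the three identical pin tins in the rack is full and the other two are empty: lift them to feel which is the heavy one, and set it fully home and upright in the brass-walled holder without dropping it in. Then swing the red lever round until it has climbed over its cam and dropped into the low notch, so that its steel tongue locks the tin in. Leave the two empty tins standing in the rack, and do not disturb the thread cone, the jar or the bowl.

Things in the scene. Friction and masses are not known exactly. Their poses are not given: they have to be found in the camera images.
- rack: low fixed wooden rack, base 74 (x) x 144 (y) x 6 mm; origin at the centre of its underside. Slots at y = +44, 0, -44 mm each hold a tin, tin's x along the rack's x, standing 6 mm above the counter. Dividers 3 mm thick, 14 mm above the base, 41 mm apart. Tins stand only 6 mm apart, so in the rack they can be gripped only by their 62 mm length, along x, where the ends are open
- tin_a: pin tin, plum, pale band, gold lid, 62 (its x) x 38 (its y) x 55 mm tall, flat sides; origin at the centre of its underside, z up. Starts in the rack. One of the three tins is full (0.35 to 0.5 kg in all), two are empty (about 0.1 kg); they look the same and which is full changes between starts. Contents hardly shift
- tin_b: pin tin, plum, pale band, gold lid, 62 (its x) x 38 (its y) x 55 mm tall, flat sides; origin at the centre of its underside, z up. Starts in the rack. One of the three tins is full (0.35 to 0.5 kg in all), two are empty (about 0.1 kg); they look the same and which is full changes between starts. Contents hardly shift
- tin_c: pin tin, plum, pale band, gold lid, 62 (its x) x 38 (its y) x 55 mm tall, flat sides; origin at the centre of its underside, z up. Starts in the rack. One of the three tins is full (0.35 to 0.5 kg in all), two are empty (about 0.1 kg); they look the same and which is full changes between starts. Contents hardly shift
- stand: fixed tin holder: dark wood base 148 (x, from -37.5 to +110.5 mm) x 86 (y) x 8 mm, with the bay, and the lever on a steel pillar at x = +70 mm, a curved steel cam rail round it (32 mm radius); origin on the counter under the bay's centre, z up. A tin goes in with its 62 mm length along the holder's y, held by its 38 mm sides along x: the tall walls leave no room for fingers at the tin's ends
- bay (a point): centre of the bay's floor, 8 mm above the counter; axes as the holder's. At the bay's y ends stand brass walls 28 mm wide (x), 5 mm thick, 80 mm above this floor, 68 mm apart; at its x sides low brass lips 4 mm thick, 10 mm above the floor, 44 mm apart
- pivot (a point): point on the lever's upright turning axis, fixed, at x = +70 mm in the holder, 73 mm above the counter. The whole lever rides on the cam: level up to joint 0.7; then 1.6 mm up per 0.1 rad to the crest, 12 mm up, from 1.45 to 1.62; then a sheer step down by 1.77 into the notch, 7 mm below the start level. There the tongue is 3 mm above a seated tin and the lever cannot turn back
- knob (a point): upright round black knob on the red lever arm, 18 mm diameter, 24 mm tall, from 14 mm below to 10 mm above this point, 60 mm from the turning axis; moves with the lever; 93 mm above the counter at joint 0. The arm under it is 8 mm wide, 6 mm thick; opposite it a steel tongue 12 mm wide reaches 62 mm from the axis
- keeper (a joint): turn of the lever, rad, 0 to 2.0, growing anticlockwise from above. At a the knob lies from the pivot in the direction a - 2.0, measured from the holder's +x about z: at 2.0 it points straight away from the bay, the tongue over the tin. Starts open, 0 to 0.5. A spring and its weight (5 to 9 N) press it down on the cam; turning takes up to 3 N at the knob; in the notch (1.77 to 2.0) it sits low
- cone: teal thread cone standing on the counter, 60 mm wide at its foot, 28 mm at the top, 125 mm tall, loose; origin at the centre of its underside. Leave alone
- jar: amber glass jar with brass cap, 56 mm diameter, 85 mm tall, loose; origin at the centre of its underside. Leave alone
- bowl: terracotta bowl, 110 mm wide, 45 mm tall, loose, beyond the rack; origin at the centre of its underside. Leave alone
Not all that is in view belongs to the job. Of the things that look like the rack, the smallest one is meant.

How it is judged (in metres and radians):
On the way:
1. the full tin stands fully home in the holder while the lever is still open (below 1.2 rad) (((horizontal distance between tin_a and bay below 0.008 m and z of tin_a in the frame of bay between -0.004 and 0.004 m and angle between tin_a's own z axis and vertical below 0.06 rad and angle between the x axis of tin_a and the y axis of stand, either way round below 0.15 rad and contact force between tin_a and stand above 2.2 N) or (horizontal distance between tin_b and bay below 0.008 m and z of tin_b in the frame of bay between -0.004 and 0.004 m and angle between tin_b's own z axis and vertical below 0.06 rad and angle between the x axis of tin_b and the y axis of stand, either way round below 0.15 rad and contact force between tin_b and stand above 2.2 N) or (horizontal distance between tin_c and bay below 0.008 m and z of tin_c in the frame of bay between -0.004 and 0.004 m and angle between tin_c's own z axis and vertical below 0.06 rad and angle between the x axis of tin_c and the y axis of stand, either way round below 0.15 rad and contact force between tin_c and stand above 2.2 N)) and value of joint keeper below 1.2 rad), for 0.2 s.
At the end, for the whole second after the job is handed in: Full tin at rest in the bay: within 8 mm of centre, 4 mm of the floor, upright to 0.06 rad, length along the holder's y to 0.15 rad, weighing over 2.2 N; the others upright in the rack (x within 15, y within 55 mm of its middle, underside below 10 mm); lever beyond 1.74 rad, knob point below 89 mm (((horizontal distance between tin_a and bay below 0.008 m and z of tin_a in the frame of bay between -0.004 and 0.004 m and angle between tin_a's own z axis and vertical below 0.06 rad and angle between the x axis of tin_a and the y axis of stand, either way round below 0.15 rad and contact force between tin_a and stand above 2.2 N and linear speed of each of tin_a, tin_b, tin_c below 0.02 m/s and x of tin_b in the frame of rack between -0.015 and 0.015 m and y of tin_b in the frame of rack between -0.055 and 0.055 m and z of each of tin_b, tin_c in the frame of rack below 0.01 m and angle between each of tin_b, tin_c's own z axis and vertical below 0.08 rad and x of tin_c in the frame of rack between -0.015 and 0.015 m and y of tin_c in the frame of rack between -0.055 and 0.055 m) or (horizontal distance between tin_b and bay below 0.008 m and z of tin_b in the frame of bay between -0.004 and 0.004 m and angle between tin_b's own z axis and vertical below 0.06 rad and angle between the x axis of tin_b and the y axis of stand, either way round below 0.15 rad and contact force between tin_b and stand above 2.2 N and linear speed of each of tin_b, tin_a, tin_c below 0.02 m/s and x of tin_a in the frame of rack between -0.015 and 0.015 m and y of tin_a in the frame of rack between -0.055 and 0.055 m and z of each of tin_a, tin_c in the frame of rack below 0.01 m and angle between each of tin_a, tin_c's own z axis and vertical below 0.08 rad and x of tin_c in the frame of rack between -0.015 and 0.015 m and y of tin_c in the frame of rack between -0.055 and 0.055 m) or (horizontal distance between tin_c and bay below 0.008 m and z of tin_c in the frame of bay between -0.004 and 0.004 m and angle between tin_c's own z axis and vertical below 0.06 rad and angle between the x axis of tin_c and the y axis of stand, either way round below 0.15 rad and contact force between tin_c and stand above 2.2 N and linear speed of each of tin_c, tin_a, tin_b below 0.02 m/s and x of tin_a in the frame of rack between -0.015 and 0.015 m and y of tin_a in the frame of rack between -0.055 and 0.055 m and z of each of tin_a, tin_b in the frame of rack below 0.01 m and angle between each of tin_a, tin_b's own z axis and vertical below 0.08 rad and x of tin_b in the frame of rack between -0.015 and 0.015 m and y of tin_b in the frame of rack between -0.055 and 0.055 m)) and value of joint keeper above 1.74 rad and z of knob in the frame of stand below 0.089 m); the robot touches nothing.
It fails at once if the thread cone, jar or bowl is shoved more than 30 mm or tipped over (distance of any of cone, jar, bowl from where it was at the start of the episode above 0.03 m or angle between any of cone, jar, bowl's own z axis and vertical above 0.5 rad).
It fails at once if a tin is dropped into the holder (faster than 0.5 m/s inside the bay) ((horizontal distance between tin_a and bay below 0.015 m and z of tin_a in the frame of bay below 0.05 m and linear speed of tin_a above 0.5 m/s) or (horizontal distance between tin_b and bay below 0.015 m and z of tin_b in the frame of bay below 0.05 m and linear speed of tin_b above 0.5 m/s) or (horizontal distance between tin_c and bay below 0.015 m and z of tin_c in the frame of bay below 0.05 m and linear speed of tin_c above 0.5 m/s)).
It fails at once if a tin is tipped over (angle between any of tin_a, tin_b, tin_c's own z axis and vertical above 1 rad).
It also fails if it takes over 72 s, if anything falls off the work surface, if the arm or the gripper's body presses on something with over 40 N, if the wrist force passes 120 N, or if a joint passes its speed limit or range.

## Working session

There is one attempt and no reset: what is moved stays moved. The work goes in short steps, Python scripts to look and compute and a shell command to move; the robot and the scene stay as the last step left them, time stands still between calls to the robot, and variables do not carry over. Pictures are saved under pics/ and viewed, at most 12 in all, crops included, and the job is handed in when it is done.

```bash
mkdir -p pics; cat > h.py <<'E'
import numpy as np, cv2, json
from workcell import sensors, viewer, ctrl
def K(d):
    f=d["frame"].shape[0]/2/np.tan(np.radians(d["fov_y"])/2)
    return np.array([[f,0,d["cx"]],[0,f,d["cy"]],[0,0,1.]])
def grab(name,tag):
    d=viewer.get_image(name); cv2.imwrite(f"pics/{tag}.png",d["frame"])
    np.savez(f"pics/{tag}.npz",**{k:np.array(v) for k,v in d.items()}); return d
def load(tag): 
    z=np.load(f"pics/{tag}.npz"); return {k:z[k] for k in z}
def ray(d,uv):
    k=K(d); p=cv2.undistortPoints(np.array([[uv]],float),k,np.array(d["distortion"],float))[0,0]
    R=np.array(d["R"]);t=np.array(d["t"]); return -R.T@t, R.T@np.array([p[0],p[1],1.])
def atz(d,uv,z):
    c,r=ray(d,uv); return c+r*(z-c[2])/r[2]
def tri(*obs):
    A=np.zeros((3,3));b=np.zeros(3)
    for d,uv in obs:
        c,r=ray(d,uv); r=r/np.linalg.norm(r); P=np.eye(3)-np.outer(r,r); A+=P;b+=P@c
    x=np.linalg.solve(A,b)
    return x,[float(np.linalg.norm(np.cross(x-ray(d,uv)[0],ray(d,uv)[1]/np.linalg.norm(ray(d,uv)[1])))) for d,uv in obs]
def proj(d,X):
    rv,_=cv2.Rodrigues(np.array(d["R"],float)); return cv2.projectPoints(np.array([X],float),rv,np.array(d["t"],float),K(d),np.array(d["distortion"],float))[0][0,0]
E
python3 - <<'E'
from h import *
for n in("side","top"):
    d=grab(n,n+"0"); print(n,d["fov_y"],d["distortion"],ray(d,(320,200)))
o=sensors.get_obs(); print(o)
a=cv2.imread("pics/side0.png");b=cv2.imread("pics/top0.png")
E
```

```text
side 50.86169723067087 [-0.06833996  0.          0.          0.          0.        ] (array([ 313.41994525, -790.82201719,  568.89488745]), array([ 0.23144737,  0.80425104, -0.54744298]))
top 45.981434069488536 [-0.05526564  0.          0.          0.          0.        ] (array([ 299.41552179, -107.15326844, 1076.70033176]), array([ 0.17027494,  0.02714084, -0.98516814]))
{'t': 0.1, 'qpos': array([-1.32101283e+00,  4.23753019e-01,  1.63058550e+00,  1.48935971e-05,
        1.08857869e+00, -1.90126143e-02]), 'qvel': array([-0.00022129, -0.00370381, -0.002135  ,  0.00155597,  0.0002389 ,
        0.00013588]), 'joint_torque': array([-1.03397466e-03, -5.45618498e+01, -2.74323070e+01,  6.44797878e-02,
        1.88147515e-02, -4.82584733e-05]), 'ee_pos': array([ 165.88384256, -602.08421341,  221.99757323]), 'orientation': array([-3.11195836e+00, -4.20766724e-01,  2.18865668e-04]), 'ft_force': array([-0.5298418 , -0.2361111 , -0.33809141]), 'moment': array([-0.0194155 , -0.0173139 ,  0.01636151]), 'grasp_force': 0.0, 'width': 87.44956831473836}
```

View pics/top0.png

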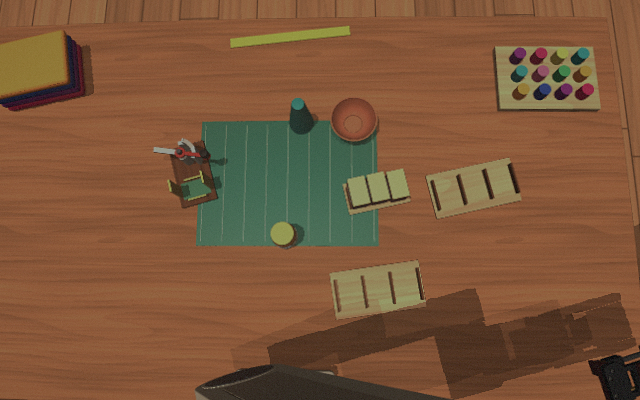

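View pics/side0.png

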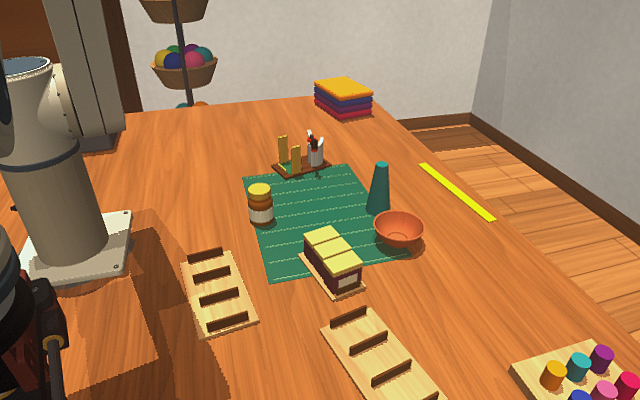

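The top view shows three rack-like things: (377,192), which is the smallest and holds three gold lids, (473,188), which is larger and empty, and (378,290), also larger and empty. I choose (377,192). The holder is at (193,175), the cone at (301,115), the jar at (283,234) and the bowl at (354,120). Next I'll check close crops.

```bash
python3 - <<'E'
import cv2,numpy as np
t=cv2.imread("pics/top0.png");s=cv2.imread("pics/side0.png")
def c(i,x,y,w=100,h=75): return cv2.resize(i[y:y+h,x:x+w],(400,300),interpolation=cv2.INTER_CUBIC)
m=np.vstack([np.hstack([c(t,330,150),c(t,140,135)]),np.hstack([c(s,285,222),c(s,255,115)])])
cv2.imwrite("pics/m1.png",m)
E
```

```text
(no output)
```

View pics/m1.png

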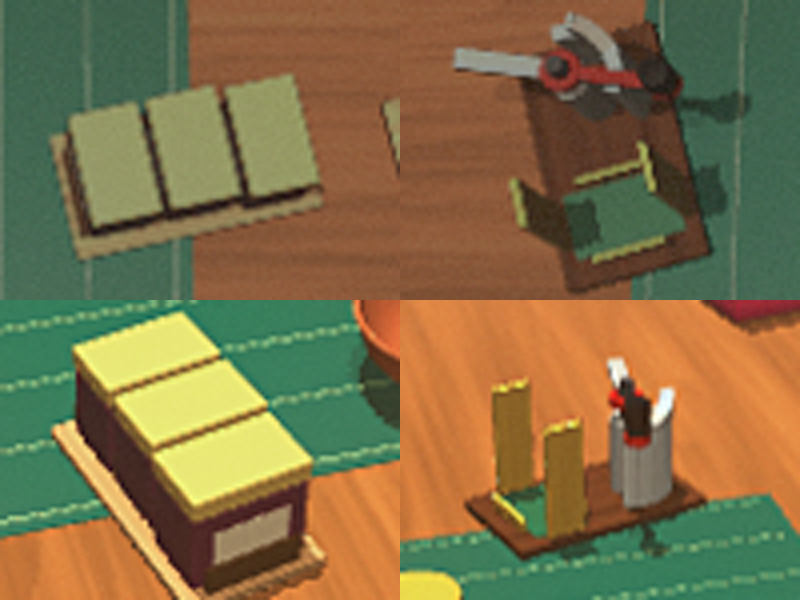

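```bash
python3 - <<'E'
from h import *
T=load("top0");S=load("side0")
t=lambda x,y:(330-.375+x/4,150-.375+y/4); s=lambda x,y:(285-.375+x/4,222-.375+(y-300)/4)
th=lambda x,y:(140-.375+(x-400)/4,135-.375+y/4); sh=lambda x,y:(255-.375+(x-400)/4,115-.375+(y-300)/4)
np.set_printoptions(precision=1,suppress=True)
top=[t(116,165),t(194,148),t(272,135)]; sd=[s(147,353),s(190,402),s(232,457)]
for a in top: print("lid@61",atz(T,a,61))
for a in sd: print("lidS@61",atz(S,a,61))
for a,b in zip(top,sd): print("tri",tri((T,a),(S,b)))
for n,p in dict(t1=[(70,116),(140,102),(163,212),(92,230)],t3=[(225,86),(292,74),(320,184),(250,197)]).items():
  print(n,[atz(T,t(*q),61)[:2] for q in p])
print("wallL",[atz(T,th(*p),88) for p in((512,180),(525,228))],"wallR",[atz(T,th(*p),88) for p in((640,142),(655,190))])
print("wallS",[atz(S,sh(*p),88) for p in((494,384),(527,379),(546,424),(582,416))])
print("base",[atz(T,th(*p),8) for p in((575,292),(712,250),(655,22))])
print("pivot@85",atz(T,th(560,68),85),"knob@103",atz(T,th(658,75),103),"knobS",atz(S,sh(628,380),103),"tongue",atz(T,th(455,57),79))
for p in ((283,234),):print("jar",atz(T,p,85))
print("cone",atz(T,(297,103),125),"bowl",atz(T,(354,118),45))
E
```

```text
lid@61 [ 495.1 -163.7   61. ]
lid@61 [ 504.4 -206.5   61. ]
lid@61 [ 511.6 -249.3   61. ]
lidS@61 [ 496.7 -165.4   61. ]
lidS@61 [ 505.9 -206.8   61. ]
lidS@61 [ 512.7 -249.    61. ]
tri (array([ 496.2, -163.9,   59.7]), [0.9005337154977866, 0.9005337154977653])
tri (array([ 505.2, -206.6,   60.8]), [0.729679894931369, 0.7296798949314854])
tri (array([ 512. , -249.4,   61.3]), [0.5181070003172482, 0.5181070003174028])
t1 [array([ 522.6, -138.8]), array([ 530.4, -177.4]), array([ 468.9, -189. ]), array([ 459.1, -150.2])]
t3 [array([ 539.2, -224.3]), array([ 545.9, -261.3]), array([ 484.2, -274.7]), array([ 477.1, -236.4])]
wallL [array([516.1, 253.1,  88. ]), array([489.4, 244.2,  88. ])] wallR [array([537., 183.,  88.]), array([510.2, 173.4,  88. ])]
wallS [array([494.1, 255. ,  88. ]), array([517.5, 257.2,  88. ]), array([514.8, 184.7,  88. ]), array([540.3, 190.2,  88. ])]
base [array([466.7, 240.5,   8. ]), array([491.4, 160.7,   8. ]), array([629.8, 201.3,   8. ])]
pivot@85 [580.  231.1  85. ] knob@103 [570.5 170.7 103. ] knobS [575.6 205.3 103. ] tongue [588.6 293.6  79. ]
jar [398.   -1.8  85. ]
cone [674.6 -31.2 125. ] bowl [ 668.5 -156.3   45. ]
```

```bash
cat >> h.py <<'E'
from scipy.spatial.transform import Rotation as Rn
np.set_printoptions(precision=2,suppress=True)
def go(x,y,z,yaw):
    """tool-frame shift to (x,y,z) first, then turn about tool z so tool y points at yaw (mod pi)"""
    o=sensors.get_obs(); R=Rn.from_rotvec(o["orientation"]).as_matrix(); w=np.array([x,y,z])-o["ee_pos"]
    cy=np.arctan2(R[1,1],R[0,1]); d=(yaw-cy+np.pi/2)%np.pi-np.pi/2
    print("t%.2f"%o["t"],"tcp",o["ee_pos"],"tilt",R[:,2],"yaw %.3f"%cy,"q",o["qpos"],"w",o["width"],"ft",o["ft_force"])
    print("SHIFT",R.T@w,"dist %.1f"%np.linalg.norm(w),"TURN rz %.3f (or %.3f)"%(-d,-(d-np.sign(d)*np.pi)), "after turn SHIFT",Rn.from_rotvec([0,0,d]).as_matrix()[:0] if 0 else (R@Rn.from_rotvec([0,0,-d]).as_matrix()).T@w)
E
python3 -m handwheel '[[43.1,-29.1,0,0,0,0,0],[43.1,-29.1,0,0,0,0,0],[43.1,-29.1,0,0,0,0,0],[43.1,-29.1,0,0,0,0,0],[43.1,-29.1,0,0,0,0,0],[43.1,-29.1,0,0,0,0,0],[43.1,-29.1,0,0,0,0,0],[43.1,-29.1,0,0,0,0,0],[43.1,-29.1,0,0,0,0,0],[43.1,-29.1,0,0,0,0,0]]'
python3 -m handwheel '[[0,0,0,0,0,-0.165,0],[0,0,0,0,0,-0.165,0],[0,0,0,0,0,-0.165,0],[0,0,0,0,0,-0.165,0],[0,0,0,0,0,-0.165,0],[0,0,0,0,0,-0.165,0],[0,0,0,0,0,-0.165,0],[0,0,0,0,0,-0.165,0],[0,0,0,0,0,-0.165,0],[0,0,0,0,0,0,0]]'
python3 - <<'E'
from h import *
go(504.5,-207,100,.187)
grab("wrist","w1")
E
```

```text
t: 1.35
ee_pos: [505.0, -206.0, 222.5]
orientation: [-3.113, -0.421, 0.0]
ft_force: [-0.4, -0.8, 0.5]
width: 87.8
grasp_force: 0.0
t: 2.6
ee_pos: [504.0, -207.4, 222.4]
orientation: [-2.011, -2.413, 0.0]
ft_force: [0.5, -0.2, -0.2]
width: 87.8
grasp_force: 0.0
t2.60 tcp [ 504.02 -207.41  222.38] tilt [-0.  0. -1.] yaw 0.181 q [-0.41  0.31  1.81  0.    1.03 -0.59] w 87.78575592840048 ft [ 0.53 -0.23 -0.19]
SHIFT [  0.26   0.61 122.38] dist 122.4 TURN rz -0.006 (or 3.136) after turn SHIFT [  0.26   0.61 122.38]
```

View pics/w1.png

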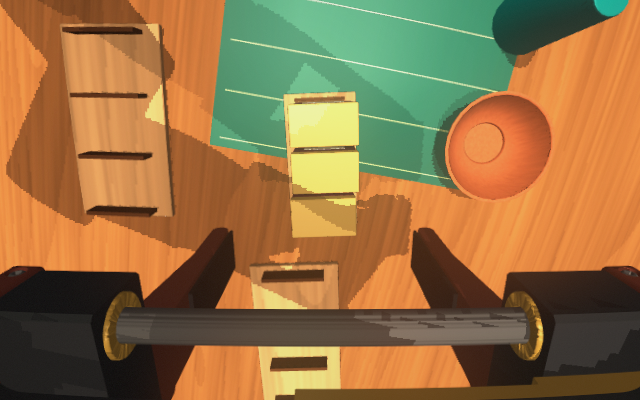

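The wrist view shows the three lids in a column, with centres near (323,126), (325,173) and (324,216), square to the fingers. I'll check this against the earlier position.

```bash
python3 - <<'E'
from h import *
d=load("w1")
for p in((324,126),(325.5,173),(324,217)): print(atz(d,p,61))
print([atz(d,p,61)[:2] for p in((359,102),(357,236))])
for X in((504,-206.5,61),(496,-164,61),(512,-249,61)): print(proj(d,X))
E
python3 -m handwheel '[[0,0,45,0,0,0,0],[0,0,45,0,0,0,0],[0,0,45,0,0,0,0],[0,0,32,0,0,0,0],[0,0,32,0,0,0,0],[0,0,0,0,0,0,0],[0,0,0,0,0,0,0.6],[0,0,0,0,0,0,0.6],[0,0,0,0,0,0,0.6],[0,0,0,0,0,0,0.6]]'
```

```text
[ 496.6  -163.57   61.  ]
[ 505.77 -205.52   61.  ]
[ 512.24 -248.09   61.  ]
[array([ 522.97, -137.44]), array([ 547.32, -261.54])]
[323.42 173.68]
[323.25 126.35]
[323.58 217.84]
t: 3.9
ee_pos: [505.1, -207.9, 24.9]
orientation: [2.008, 2.413, 0.001]
ft_force: [0.4, 1.1, 6.6]
width: 62.1
grasp_force: 29.8
```

```bash
python3 -m handwheel '[[0,0,-4,0,0,0,0.6],[0,0,-5,0,0,0,0.6],[0,0,-3,0,0,0,0.6],[0,0,0,0,0,0,0.6],[0,0,0,0,0,0,0.6],[0,0,0,0,0,0,0.6]]'
```

```text
t: 4.65
ee_pos: [504.1, -207.5, 35.5]
orientation: [-2.009, -2.415, 0.0]
ft_force: [0.3, -0.4, -0.6]
width: 62.2
grasp_force: 29.8
```

```bash
python3 -m handwheel '[[0,0,6,0,0,0,0.6],[0,0,6,0,0,0,0.6],[0,0,0,0,0,0,0.6],[0,0,0,0,0,0,0],[0,0,0,0,0,0,0],[0,0,-30,0,0,0,0],[0,0,-30,0,0,0,0],[44.2,0,0,0,0,0,0],[0,0,30,0,0,0,0],[0,0,30,0,0,0,0]]'
python3 -m handwheel '[[0,0,0,0,0,0,0.6],[0,0,0,0,0,0,0.6],[0,0,0,0,0,0,0.6],[0,0,0,0,0,0,0.6],[0,0,-4,0,0,0,0.6],[0,0,-5,0,0,0,0.6],[0,0,-3,0,0,0,0.6],[0,0,0,0,0,0,0.6],[0,0,0,0,0,0,0.6],[0,0,0,0,0,0,0.6]]'
```

```text
t: 5.9
ee_pos: [496.6, -163.7, 23.4]
orientation: [2.007, 2.415, 0.001]
ft_force: [1.0, -0.0, -0.4]
width: 87.6
grasp_force: 0.0
t: 7.15
ee_pos: [496.1, -164.0, 35.5]
orientation: [-2.009, -2.415, 0.0]
ft_force: [0.0, -0.5, -0.9]
width: 62.2
grasp_force: 29.7
```

```bash
python3 -m handwheel '[[0,0,6,0,0,0,0.6],[0,0,6,0,0,0,0.6],[0,0,0,0,0,0,0.6],[0,0,0,0,0,0,0],[0,0,0,0,0,0,0],[0,0,-30,0,0,0,0],[0,0,-30,0,0,0,0],[-43.5,0,0,0,0,0,0],[-43.5,0,0,0,0,0,0],[0,0,30,0,0,0,0]]'
python3 -m handwheel '[[0,0,30,0,0,0,0],[0,0,0,0,0,0,0.6],[0,0,0,0,0,0,0.6],[0,0,0,0,0,0,0.6],[0,0,0,0,0,0,0.6],[0,0,-6,0,0,0,0.6],[0,0,-6,0,0,0,0.6],[0,0,0,0,0,0,0.6],[0,0,0,0,0,0,0.6],[0,0,0,0,0,0,0.6]]'
python3 - <<'E'
from h import *
go(500,60,120,.187)
E
```

```text
t: 8.4
ee_pos: [514.9, -253.4, 55.3]
orientation: [2.008, 2.407, 0.002]
ft_force: [0.1, 0.8, -0.1]
width: 87.6
grasp_force: 0.0
t: 9.65
ee_pos: [511.8, -249.5, 35.5]
orientation: [-2.009, -2.415, 0.0]
ft_force: [-0.6, -0.2, -4.4]
width: 62.2
grasp_force: 29.7
t9.65 tcp [ 511.83 -249.53   35.46] tilt [-0.  0. -1.] yaw 0.183 q [-0.47  0.62  1.85 -0.    0.68 -0.66] w 62.24769965750301 ft [-0.63 -0.16 -4.35]
SHIFT [306.54  44.67 -84.46] dist 321.1 TURN rz -0.004 (or 3.138) after turn SHIFT [306.36  45.89 -84.46]
```

```bash
python3 -m handwheel '[[0,0,-28,0,0,0,0.6],[0,0,-31,0,0,0,0.6],[0,0,-31,0,0,0,0.6],[44,6.4,0,0,0,0,0.6],[44,6.4,0,0,0,0,0.6],[44,6.4,0,0,0,0,0.6],[44,6.4,0,0,0,0,0.6],[44,6.4,0,0,0,0,0.6],[44,6.4,0,0,0,0,0.6],[43,6.3,0,0,0,0,0.6]]'
python3 -m handwheel '[[0,0,30,0,0,0,0.6],[0,0,30,0,0,0,0.6],[0,0,22,0,0,0,0.6],[0,0,14,0,0,0,0.6],[0,0,6,0,0,0,0.6],[0,0,0,0,0,0,0.6],[0,0,0,0,0,0,0.6]]'
```

```text
t: 10.9
ee_pos: [499.8, 61.8, 125.6]
orientation: [-2.009, -2.415, 0.0]
ft_force: [0.5, -0.2, -4.1]
width: 61.7
grasp_force: 29.9
t: 11.78
ee_pos: [500.7, 60.4, 24.3]
orientation: [2.009, 2.414, 0.001]
ft_force: [0.1, 0.6, -3.3]
width: 62.0
grasp_force: 29.9
```

```bash
python3 -m handwheel '[[0,0,2.5,0,0,0,0.6],[0,0,2,0,0,0,0.6],[0,0,1,0,0,0,0.6],[0,0,0,0,0,0,0.6],[0,0,0,0,0,0,0.6]]'; python3 -m handwheel '[[0,0,1,0,0,0,0.6],[0,0,0,0,0,0,0.6],[0,0,0,0,0,0,0.6]]'
```

```text
t: 12.4
ee_pos: [500.2, 60.4, 18.8]
orientation: [2.009, 2.415, 0.0]
ft_force: [-2.7, 0.2, 5.8]
width: 62.2
grasp_force: 29.9
t: 12.78
ee_pos: [500.2, 60.4, 18.8]
orientation: [2.009, 2.415, 0.001]
ft_force: [-5.8, 0.0, 19.1]
width: 62.0
grasp_force: 29.9
```

```bash
python3 -m handwheel '[[0,0,-1,0,0,0,0],[0,0,0,0,0,0,0],[0,0,-45,0,0,0,0],[0,0,-50,0,0,0,0],[0,0,-50,0,0,0,0],[0,0,-35,0,0,-0.1,0],[36,24,0,0,0,0,0],[36,20,0,0,0,0,0],[0,0,0,0,0,0,0],[0,0,0,0,0,0,0]]'
python3 -c "
from h import *
grab('wrist','w2');go(514,212,200,.285)"
python3 -m handwheel '[[35,0,0,0,0,0,0],[35,0,0,0,0,0,0],[0,0,0,0,0,0,0],[0,0,0,0,0,0,0]]'
python3 - <<'E'
from h import *
grab('wrist','w3');go(514,212,200,.285)
a=cv2.imread("pics/w2.png");b=cv2.imread("pics/w3.png")
for t in("w2","w3"):
    d=load(t); print(t,proj(d,(514,212,8)),proj(d,(580,231,85)))
cv2.imwrite("pics/m2.png",np.hstack([a[:,160:560],b[:,160:560]]))
E
```

```text
t: 14.02
ee_pos: [521.8, 141.5, 197.8]
orientation: [-1.885, -2.513, 0.002]
ft_force: [0.5, -0.2, -0.7]
width: 87.7
grasp_force: 0.0
t14.07 tcp [521.78 141.14 197.83] tilt [-0. -0. -1.] yaw 0.283 q [ 0.24  0.33  1.84 -0.    0.97 -0.04] w 87.44586438149365 ft [ 0.5  -0.14  0.48]
SHIFT [70.22 12.31 -2.19] dist 71.3 TURN rz -0.002 (or 3.139) after turn SHIFT [70.19 12.46 -2.19]
t: 14.58
ee_pos: [502.7, 208.0, 198.1]
orientation: [1.886, 2.512, -0.001]
ft_force: [0.9, -0.7, 0.6]
width: 88.0
grasp_force: 0.0
t14.62 tcp [502.82 207.84 198.1 ] tilt [-0. -0. -1.] yaw 0.282 q [ 0.37  0.34  1.83 -0.    0.98  0.09] w 87.59545260430966 ft [-0.34 -0.22  0.45]
SHIFT [ 0.88 11.9  -1.91] dist 12.1 TURN rz -0.003 (or 3.139) after turn SHIFT [ 0.85 11.9  -1.91]
w2 [336.37  96.15] [431.92  98.68]
w3 [335.22 167.38] [424.48 187.88]
```

View pics/m2.png

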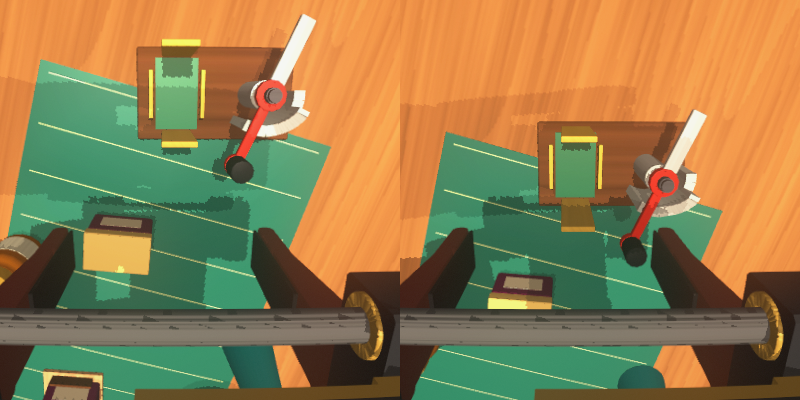

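The wrist pair shows the bay centred near (337,93) in w2 and (335,165) in w3, in full-picture pixels. The lever is open, with its pivot at (431,97) and (424,185) and its knob at (400,170) and (394,252). I'll enlarge the bay.

```bash
python3 - <<'E'
import cv2,numpy as np
a=cv2.imread("pics/w2.png");b=cv2.imread("pics/w3.png")
f=lambda i,x,y:cv2.resize(i[y:y+150,x:x+100],(400,600),interpolation=cv2.INTER_CUBIC)
cv2.imwrite("pics/m3.png",np.hstack([f(a,285,20),f(b,285,105)]))
E
```

```text
(no output)
```

View pics/m3.png

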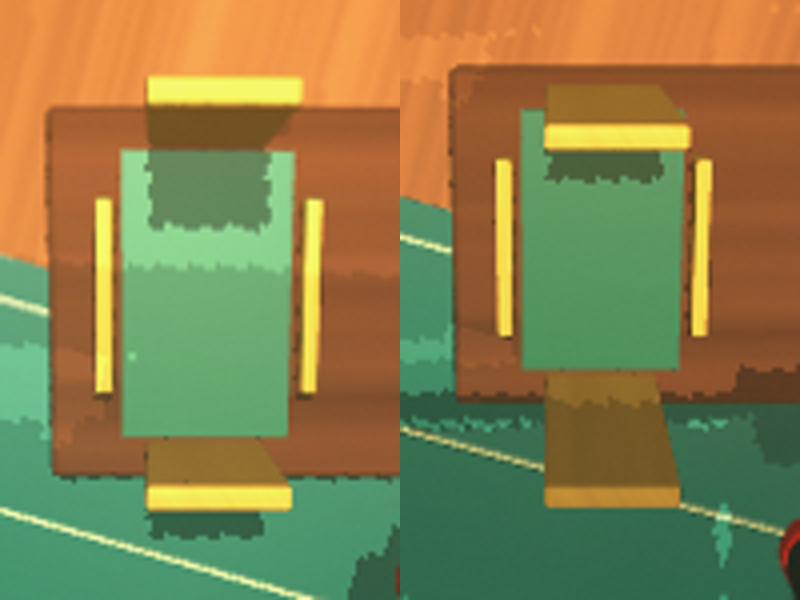

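```bash
python3 - <<'E'
from h import *
A=load("w2");B=load("w3")
a=lambda x,y:(285-.375+x/4,20-.375+y/4); b=lambda x,y:(285-.375+x/4,105-.375+y/4)
P={}
for n,p,q,z in(("far",(224.5,91),(217.5,137),88),("near",(219,499),(212.5,497.5),88),("lipL",(104,296),(104.5,248),18),("lipR",(312,296),(301.5,248),18)):
    u,v=atz(A,a(*p),z),atz(B,b(*q),z); P[n]=(u+v)/2; print(n,u,v,"tri",*tri((A,a(*p)),(B,b(*q))))
y=P["far"]-P["near"]; x=P["lipR"]-P["lipL"]
print("yaw",np.arctan2(-y[0],y[1]),np.arctan2(x[1],x[0]),"len",np.linalg.norm(y),np.linalg.norm(x),"ctr",(P["far"]+P["near"])/2,(P["lipL"]+P["lipR"])/2)
print("knob@103",atz(A,(402,172),103),atz(B,(395,257),103),"pivot@85",atz(A,(434,97),85),atz(B,(426,185),85))
E
```

```text
far [503.22 248.94  88.  ] [503.05 249.41  88.  ] tri [503.22 249.19  86.03] [0.015063819109658962, 0.015063819109541682]
near [523.47 179.03  88.  ] [523.34 179.29  88.  ] tri [523.54 178.88  86.87] [0.028933649609714392, 0.028933649609824762]
lipL [490.2  207.57  18.  ] [490.05 208.02  18.  ] tri [490.12 207.53  15.68] [0.01075268399658239, 0.010752683996465043]
lipR [536.18 221.06  18.  ] [535.96 221.41  18.  ] tri [536.33 221.08  16.06] [0.0554259996263853, 0.05542599962618927]
yaw 0.2818090533186543 0.2845398213114859 len 72.8914818862044 47.86681595643349 ctr [513.27 214.17  88.  ] [513.1  214.51  18.  ]
knob@103 [572.21 174.51 103.  ] [571.25 174.79 103.  ] pivot@85 [581.07 232.6   85.  ] [580.33 233.57  85.  ]
```

```bash
python3 -m handwheel '[[-47,-14.5,0,0,0,0,0],[-47,-14.5,0,0,0,0,0],[-47,-14.5,0,0,0,0,0],[0,0,0,0,0,-0.184,0],[0,0,0,0,0,-0.184,0],[0,0,0,0,0,-0.184,0],[0,0,0,0,0,-0.184,0],[0,0,0,0,0,-0.184,0],[0,0,0,0,0,-0.184,0],[0,0,0,0,0,-0.184,0]]'
python3 -m handwheel '[[0,0,0,0,0,-0.184,0],[0,0,0,0,0,0,0],[0,0,0,0,0,0,0]]'
python3 - <<'E'
from h import *
go(500.2,60.4,25,1.754); grab("wrist","w4")
E
```

```text
t: 15.88
ee_pos: [500.3, 60.3, 198.2]
orientation: [0.007, -3.141, 0.0]
ft_force: [0.1, 0.0, 0.8]
width: 88.1
grasp_force: 0.0
t: 16.25
ee_pos: [500.3, 60.9, 198.2]
orientation: [0.282, -3.129, 0.0]
ft_force: [0.0, 0.1, 0.4]
width: 87.6
grasp_force: 0.0
t16.25 tcp [500.3   60.91 198.17] tilt [-0. -0. -1.] yaw 1.751 q [ 0.1   0.28  1.91 -0.    0.95 -1.65] w 87.62237190770736 ft [0.05 0.07 0.4 ]
SHIFT [  0.18  -0.48 173.17] dist 173.2 TURN rz -0.003 (or 3.138) after turn SHIFT [  0.18  -0.48 173.17]
```

View pics/w4.png

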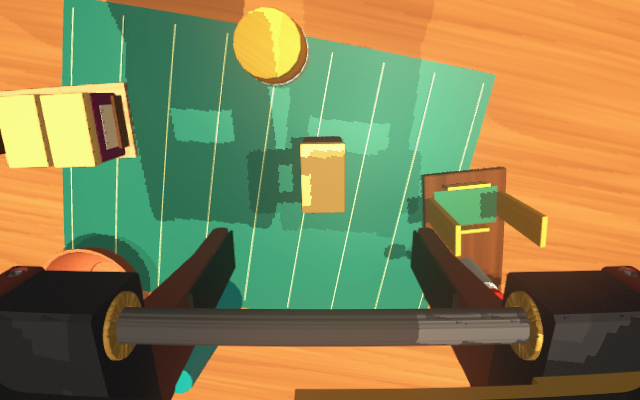

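Tin stands upright and square between the fingers, with its lid at (300–345, 143–213) and centre (322.5,178).

```bash
python3 -m handwheel '[[0,0,40,0,0,0,0],[0,0,45,0,0,0,0],[0,0,45,0,0,0,0],[0,0,30,0,0,0,0],[0,0,13,0,0,0,0],[0,0,0,0,0,0,0.7],[0,0,0,0,0,0,0.7],[0,0,0,0,0,0,0.7],[0,0,0,0,0,0,0.7],[0,0,0,0,0,0,0.7]]'
python3 - <<'E'
from h import *
d=load("w4"); print("lid ctr",atz(d,(322.5,178),56),"exp",proj(d,(500.2,60.4,56)))
go(513.2,214.3,140,.283)
E
```

```text
t: 17.55
ee_pos: [500.6, 61.5, 25.6]
orientation: [-0.289, 3.128, 0.0]
ft_force: [0.3, -0.1, 0.1]
width: 41.3
grasp_force: 0.0
lid ctr [498.26  60.44  56.  ] exp [322.05 180.12]
t17.55 tcp [500.57  61.52  25.61] tilt [ 0.  0. -1.] yaw 1.755 q [ 0.1   0.58  1.99  0.    0.57 -1.66] w 41.29146294125229 ft [ 0.32 -0.14  0.1 ]
SHIFT [ -40.48  147.88 -114.37] dist 191.3 TURN rz 1.472 (or -1.670) after turn SHIFT [ 143.16   54.87 -114.37]
```

```bash
python3 -m handwheel '[[0,0,0,0,0,0,0.7],[0,0,0,0,0,0,0.7],[0,0,-25,0,0,0,0.7],[0,0,-45,0,0,0,0.7],[0,0,-45,0,0,0,0.7],[-13.5,49.3,0,0,0,0,0.7],[-13.5,49.3,0,0,0,0,0.7],[-13.5,49.3,0,0,0,0,0.7],[0,0,0,0,0,0.184,0.7],[0,0,0,0,0,0.184,0.7]]'
python3 -m handwheel '[[0,0,0,0,0,0.184,0.7],[0,0,0,0,0,0.184,0.7],[0,0,0,0,0,0.184,0.7],[0,0,0,0,0,0.184,0.7],[0,0,0,0,0,0.184,0.7],[0,0,0,0,0,0.184,0.7],[0,0,0,0,0,0,0.7],[0,0,0,0,0,0,0.7],[0,0,0,0,0,0,0.7]]'
python3 - <<'E'
from h import *
go(513.2,214.3,90,.283); d=grab("wrist","w5"); grab("side","s5"); grab("top","t5")
T=load("t5"); S=load("s5")
for n,e in(("w5",d),("top",T),("side",S)): print(n,proj(e,(513.2,214.3,172)))
u=proj(S,(513,214,130)).astype(int); v=proj(T,(513,214,130)).astype(int)
c=lambda i,p,w=50,h=50:cv2.resize(i[max(p[1]-h,0):max(p[1]-h,0)+2*h,max(p[0]-w,0):max(p[0]-w,0)+2*w],(400,400),interpolation=cv2.INTER_CUBIC)
print(u,v); cv2.imwrite("pics/m5.png",np.hstack([cv2.resize(d["frame"][60:260,220:420],(400,400),interpolation=cv2.INTER_CUBIC),c(S["frame"],u)]))
E
```

```text
t: 18.8
ee_pos: [511.9, 214.9, 139.1]
orientation: [-0.295, -3.126, 0.002]
ft_force: [0.9, 0.3, -3.7]
width: 37.7
grasp_force: 30.0
t: 19.92
ee_pos: [512.8, 214.3, 140.0]
orientation: [-1.883, -2.514, 0.001]
ft_force: [0.6, 1.0, -3.6]
width: 37.6
grasp_force: 30.0
t19.93 tcp [512.84 214.26 139.98] tilt [-0. -0. -1.] yaw 0.285 q [0.37 0.43 1.84 0.   0.87 0.09] w 37.59279567778682 ft [ 0.63  1.04 -3.62]
SHIFT [-0.06  0.38 49.98] dist 50.0 TURN rz 0.002 (or -3.140) after turn SHIFT [-0.06  0.38 49.98]
w5 [323.93 282.97]
top [172.1  172.03]
side [287.02 111.13]
[287 126] [178 176]
```

View pics/m5.png

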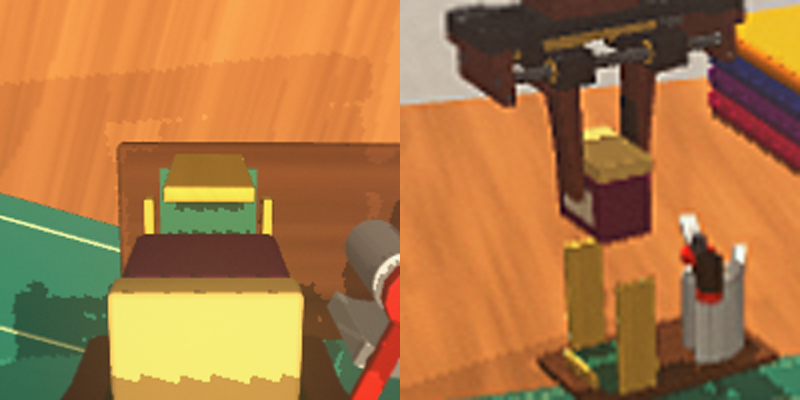

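The wrist view shows the lid's far top edge running from (275,207) to (371,207). The side view shows the tin held upright above the walls.

```bash
python3 - <<'E'
from h import *
d=load("w5"); y=np.array([-np.sin(.283),np.cos(.283)]);x=np.array([y[1],-y[0]])
c=np.array([513.2,214.3])
for z,p in((170.8,(275,207)),(170.8,(371,207)),(116,(287.5,177.5)),(116,(359.5,177.5)),(88,(302,160)),(88,(348,160))):
    q=atz(d,p,z)[:2]-c; print(z,p,"holder x %.1f y %.1f"%(q@x,q@y))
E
```

```text
170.8 (275, 207) holder x -18.9 y 32.1
170.8 (371, 207) holder x 18.0 y 32.2
116 (287.5, 177.5) holder x -19.4 y 30.5
116 (359.5, 177.5) holder x 18.9 y 30.6
88 (302, 160) holder x -13.2 y 34.6
88 (348, 160) holder x 14.5 y 34.7
```

```bash
python3 -m handwheel '[[0,0.4,15,0,0,0,0.7],[0,0,15,0,0,0,0.7],[0,0,12,0,0,0,0.7],[0,0,10,0,0,0,0.7],[0,0,10,0,0,0,0.7],[0,0,10,0,0,0,0.7],[0,0,10,0,0,0,0.7],[0,0,8,0,0,0,0.7],[0,0,8,0,0,0,0.7],[0,0,0,0,0,0,0.7]]'
python3 -m handwheel '[[0,0,4,0,0,0,0.7],[0,0,2,0,0,0,0.7],[0,0,1,0,0,0,0.7],[0,0,0,0,0,0,0.7],[0,0,0,0,0,0,0.7]]'
```

```text
t: 21.32
ee_pos: [513.0, 214.3, 41.5]
orientation: [-1.886, -2.512, 0.001]
ft_force: [-1.2, 0.3, -4.4]
width: 37.9
grasp_force: 30.0
t: 21.95
ee_pos: [513.5, 214.5, 35.3]
orientation: [1.886, 2.512, 0.0]
ft_force: [0.1, 0.6, -3.8]
width: 37.9
grasp_force: 30.0
```

Sliding in freely, about 3 mm to go.

```bash
python3 -m handwheel '[[0,0,1,0,0,0,0.7],[0,0,1,0,0,0,0.7],[0,0,0.5,0,0,0,0.7],[0,0,0,0,0,0,0.7],[0,0,0,0,0,0,0.7]]'; python3 -m handwheel '[[0,0,0.7,0,0,0,0.7],[0,0,0,0,0,0,0.7],[0,0,0,0,0,0,0.7]]'
```

```text
t: 22.58
ee_pos: [513.5, 214.4, 33.6]
orientation: [1.886, 2.512, 0.0]
ft_force: [-3.2, -1.1, 6.6]
width: 37.8
grasp_force: 30.0
t: 22.95
ee_pos: [513.6, 214.4, 33.6]
orientation: [1.886, 2.512, 0.0]
ft_force: [-4.3, -2.1, 14.5]
width: 38.0
grasp_force: 30.0
```

```bash
python3 -m handwheel '[[0,0,-1.5,0,0,0,0.5],[0,0,0,0,0,0,0.5],[0,0,0,0,0,0,0.5],[0,0,0,0,0,0,0.5],[0,0,-8,0,0,0,0.5],[0,0,-15,0,0,0,0.5],[0,0,-40,0,0,0,0.5],[0,0,-50,0,0,0,0.5],[0,0,-50,0,0,0,0.5],[0,0,0,0,0,0,0.5]]'
python3 - <<'E'
from h import *
x=np.array([np.cos(.283),np.sin(.283)])
pv=np.array([513.2,214.3])+70*x; print("pivot",pv)
k=np.array([571.7,174.6])-pv; print("knob r",np.hypot(*k),"a",np.arctan2(k[1],k[0])-.283+2.0)
go(pv[0]-14,174,120,-.285+0)
d=grab("wrist","w6"); S=grab("side","s6"); 
for n,e in(("w",d),("s",S)): print(n,proj(e,(571,174,103)),proj(e,(513.2,214.3,63)))
cv2.imwrite("pics/m6.png",np.hstack([cv2.resize(d["frame"][60:310,220:470],(400,400)),cv2.resize(S["frame"][100:200,240:340],(400,400),interpolation=cv2.INTER_CUBIC)]))
E
```

```text
t: 24.2
ee_pos: [516.1, 215.5, 201.8]
orientation: [1.883, 2.509, 0.013]
ft_force: [-0.7, 0.5, 0.1]
width: 43.8
grasp_force: 0.0
pivot [580.42 233.85]
knob r 59.8842535658698 a 0.00014509518946059785
t24.20 tcp [516.08 215.48 201.8 ] tilt [ 0.01  0.   -1.  ] yaw 0.283 q [0.37 0.35 1.8  0.   0.98 0.09] w 43.786105981862086 ft [-0.69  0.46  0.06]
SHIFT [-53.96  35.99  82.09] dist 104.6 TURN rz 0.568 (or -2.574) after turn SHIFT [-26.13  59.36  82.09]
w [373.35 259.67] [318.11 181.11]
s [312.99 139.65] [288.44 149.44]
```

View pics/m6.png

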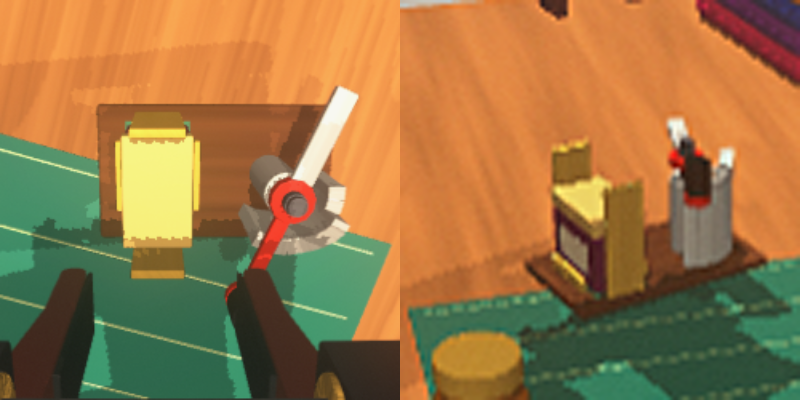

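```bash
python3 -m handwheel '[[-27.2,22.4,0,0,0,0,0.65],[-27.2,22.4,0,0,0,0,0.65],[0,0,0,0,0,0.143,0.65],[0,0,0,0,0,0.143,0.65],[0,0,0,0,0,0.143,0.65],[0,0,30,0,0,0,0.65],[0,0,30,0,0,0,0.65],[0,0,0,0,0,0,0.65],[0,0,0,0,0,0,0.65]]'
python3 - <<'E'
from h import *
go(571.7,174.6,83,-.146)
S=grab("side","s7"); d=grab("wrist","w7")
print(proj(d,(571.7,174.6,103)))
cv2.imwrite("pics/m7.png",np.hstack([cv2.resize(d["frame"][160:360,220:420],(400,400)),cv2.resize(S["frame"][90:190,260:360],(400,400),interpolation=cv2.INTER_CUBIC)]))
E
```

```text
t: 25.42
ee_pos: [571.6, 174.7, 136.5]
orientation: [-2.377, -2.053, 0.001]
ft_force: [-0.4, -0.1, 0.6]
width: 30.8
grasp_force: 0.0
t25.43 tcp [571.57 174.69 136.46] tilt [-0. -0. -1.] yaw -0.146 q [0.28 0.49 1.75 0.   0.9  0.42] w 30.8251136162927 ft [-0.42 -0.07  0.55]
SHIFT [-0.05  0.18 53.46] dist 53.5 TURN rz -0.000 (or 3.142) after turn SHIFT [-0.05  0.18 53.46]
[322.55 224.48]
```

View pics/m7.png

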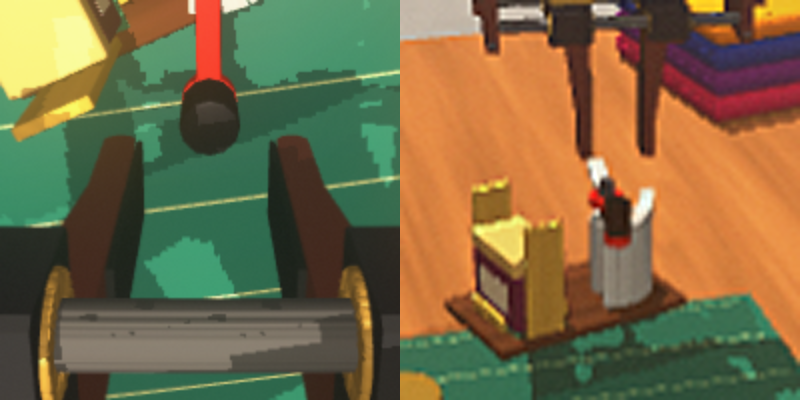

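Knob sits between the finger planes, with its top near (325,217) against a predicted (322.5,224.5). The 6 mm clearance each side is enough, so I'll descend.

```bash
python3 -m handwheel '[[1,1,15,0,0,0,0.65],[0,0,15,0,0,0,0.65],[0,0,12,0,0,0,0.65],[0,0,11,0,0,0,0.65],[0,0,0,0,0,0,0.65],[0,0,0,0,0,0,0.65]]'
python3 -m handwheel '[[0.3,6,0,0,0,-0.1,0.65],[0.3,6,0,0,0,-0.1,0.65],[0.3,6,0,0,0,-0.1,0.65],[0.3,6,0,0,0,-0.1,0.65],[0.3,6,0,0,0,-0.1,0.65]]'
python3 -m handwheel '[[0.3,6,0,0,0,-0.1,0.65],[0.3,6,0,0,0,-0.1,0.65],[0.3,6,0,0,0,-0.1,0.65],[0.3,6,0,0,0,-0.1,0.65],[0.3,6,0,0,0,-0.1,0.65]]'
```

```text
t: 26.28
ee_pos: [573.0, 175.6, 83.6]
orientation: [2.377, 2.053, 0.0]
ft_force: [0.4, -0.1, -0.3]
width: 30.8
grasp_force: 0.0
t: 26.9
ee_pos: [601.7, 178.8, 83.9]
orientation: [-1.791, -2.58, 0.001]
ft_force: [-2.2, 1.6, 0.2]
width: 30.8
grasp_force: 1.1
t: 27.52
ee_pos: [620.9, 192.1, 83.5]
orientation: [-1.092, -2.935, 0.017]
ft_force: [-24.6, -19.7, 23.1]
width: 31.2
grasp_force: 15.5
```

```bash
python3 -m handwheel '[[0,0,-2,0,0,0,0.65],[0,0,0,0,0,0,0.65]]'
python3 - <<'E'
from h import *
go(620,190,83,.854)
S=grab("side","s8"); d=grab("wrist","w8")
cv2.imwrite("pics/m8.png",np.hstack([cv2.resize(d["frame"][160:360,220:420],(400,400)),cv2.resize(S["frame"][90:190,260:360],(400,400),interpolation=cv2.INTER_CUBIC)]))
E
```

```text
t: 27.78
ee_pos: [624.2, 193.9, 85.7]
orientation: [-1.101, -2.938, 0.007]
ft_force: [-7.7, -4.5, 6.8]
width: 30.9
grasp_force: 4.1
t27.77 tcp [624.23 193.95  85.69] tilt [-0.01 -0.   -1.  ] yaw 0.854 q [ 0.28  0.63  1.63 -0.    0.88 -0.57] w 30.914913875372676 ft [-7.68 -4.46  6.81]
SHIFT [ 0.59 -5.74  2.72] dist 6.4 TURN rz -0.000 (or 3.141) after turn SHIFT [ 0.59 -5.74  2.72]
```

View pics/m8.png

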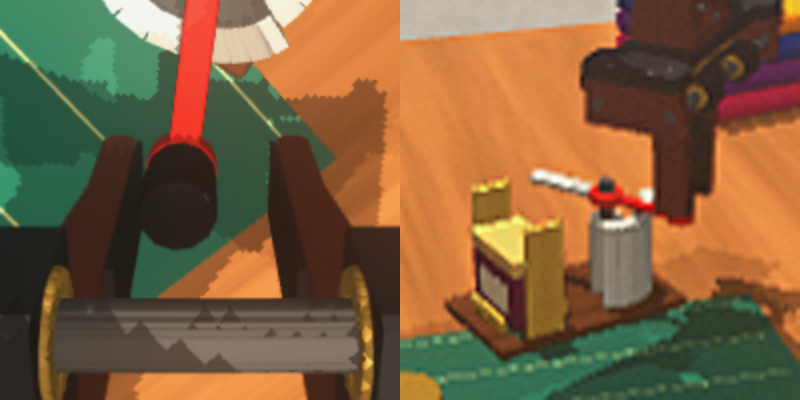

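Knob is held by the rear pad and climbing, so the force came from the pad rubbing upward on it. I'll rise with it.

```bash
python3 -m handwheel '[[0.15,4.2,-1.2,0,0,-0.07,0.65],[0.15,4.2,-1.2,0,0,-0.07,0.65],[0.15,4.2,-1.2,0,0,-0.07,0.65],[0.15,4.2,-1.2,0,0,-0.07,0.65]]'
python3 -m handwheel '[[0.15,4.2,-1.2,0,0,-0.07,0.65],[0.15,4.2,-1.2,0,0,-0.07,0.65],[0.15,4.2,-1.2,0,0,-0.07,0.65],[0.15,4.2,-0.6,0,0,-0.07,0.65],[0,0,0,0,0,0,0.65]]'
```

```text
t: 28.38
ee_pos: [633.0, 206.9, 89.6]
orientation: [-0.675, -3.062, 0.009]
ft_force: [-7.7, -10.0, 4.8]
width: 30.8
grasp_force: 6.4
t: 29.0
ee_pos: [640.3, 224.4, 94.8]
orientation: [-0.245, -3.131, 0.003]
ft_force: [-2.1, -4.5, 2.3]
width: 30.6
grasp_force: 1.8
```

```bash
python3 -m handwheel '[[0.1,3,5,0,0,-0.05,0.65],[0.1,3,4.5,0,0,-0.05,0.65],[0.15,4.2,0,0,0,-0.07,0.65],[0.15,4.2,0,0,0,-0.07,0.65],[0,0,0,0,0,0,0.65]]'
python3 -m handwheel '[[0.15,4.2,0,0,0,-0.07,0.65],[0.15,4.2,0,0,0,-0.07,0.65],[0.15,3,0,0,0,-0.05,0.65],[0,0,0,0,0,0,0.65],[0,0,0,0,0,0,0.65]]'
python3 - <<'E'
from h import *
go(580.4,233.85,83,.283)
E
```

```text
t: 29.62
ee_pos: [641.7, 240.3, 85.6]
orientation: [-0.13, 3.138, 0.001]
ft_force: [-0.4, 0.1, -0.2]
width: 30.9
grasp_force: 0.0
t: 30.25
ee_pos: [639.4, 251.1, 85.2]
orientation: [-0.425, 3.112, 0.0]
ft_force: [0.2, -0.0, -0.7]
width: 31.3
grasp_force: 0.1
t30.25 tcp [639.37 251.13  85.2 ] tilt [ 0.  0. -1.] yaw 1.842 q [ 0.36  0.67  1.56  0.    0.91 -1.49] w 31.304322486011685 ft [ 0.22 -0.01 -0.66]
SHIFT [61.45 -0.83  2.18] dist 61.5 TURN rz 1.559 (or -1.582) after turn SHIFT [ -0.12 -61.45   2.18]
```

```bash
python3 -m handwheel '[[0,0,-15,0,0,0,0.65],[0,0,-40,0,0,0,0.65],[0,0,-50,0,0,0,0.65],[0,0,-30,0,0,0,0.65],[0,0,0,0,0,0,0.65],[0,0,0,0,0,0,0.65]]'
python3 - <<'E'
from h import *
S=grab("side","s9"); d=grab("wrist","w9"); T=grab("top","t9")
for k,(e,n) in {"w":(d,"wrist"),"s":(S,"side")}.items():
  for a in(1.77,1.9,2.0):
    th=a-2+.283; print(k,a,proj(e,(580.4+60*np.cos(th),233.85+60*np.sin(th),96)))
cv2.imwrite("pics/m9.png",np.hstack([cv2.resize(d["frame"][60:360,170:470],(400,400)),cv2.resize(S["frame"][110:210,250:350],(400,400),interpolation=cv2.INTER_CUBIC)]))
E
```

```text
t: 31.0
ee_pos: [638.6, 251.0, 219.4]
orientation: [0.427, -3.111, 0.0]
ft_force: [0.1, -1.0, -0.9]
width: 30.8
grasp_force: 0.0
w 1.77 [305.62 184.21]
w 1.9 [315.03 185.63]
w 2.0 [322.35 185.92]
s 1.77 [331.28 129.84]
s 1.9 [330.14 128.79]
s 2.0 [329.06 128.02]
```

View pics/m9.png

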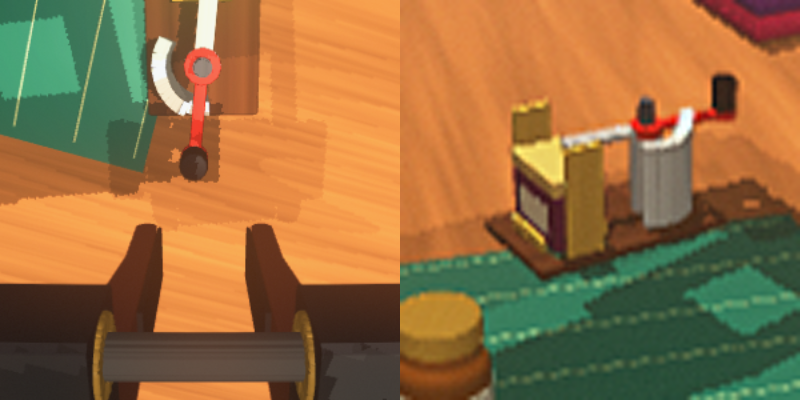

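The knob top is at wrist (316,184) and side (331,129). That matches joint ≈1.9 with the lever low (knob top at z≈96), and the tongue is over the tin. The two empty tins were seen standing in the rack earlier, so I'm handing in.

```bash
python3 -c "
from h import *
print(ctrl.close_job())"
```

```text
the job is handed in; nothing more can be done
None
```

I handed the job in at about 31 s (no verdict came back): the full tin (about 0.44 kg) is seated upright in the holder, the lever is in its low notch at about 1.9 rad with the tongue over the tin, and the two empty tins are back in the rack.

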